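Turn the disc leaf over in an open game case

ROBOT

A 6-joint arm with a two-finger parallel gripper is mounted at the origin on the work surface. World frame = base frame: x ahead of the robot, y to its left, z up, the work surface at z = 0. Lengths are in m, angles in rad, forces in N, time in s.
With the tool pointing down it reaches from about 0.35 to 0.975 m from the base axis. Payload 17.4 kg.
Tool frame: the origin (TCP) lies at the very end of the fingers, on their centre line; the grasp point (between the pads) lies 19 mm behind it; x points along the fingers, y is the direction in which the jaws open and shut, and the axes are right-handed (so a half turn about x gives the same grasp; the last joint's range is limited). The gripper opens to 85 mm and grips with 20 to 120 N. Pads are 22 mm wide; open, the fingers measure 114 mm over their backs; the gripper's body (76 mm by 85 mm) begins 54 mm behind the grasp point. The pads swing forward as they close: fully open they stand 13 mm farther back than shut.
Start: joints at [1.195, 0.116, 1.442, -0, 1.584, -0.038], TCP at [0.224, 0.637, 0.231] pointing down, gripper open.
Joint ranges: [-2.83, 2.83], [-0.83, 2.19], [0.07, 2.5], [-1.14, 4.28], [0.01, 3], [-2.97, 2.97]. Speed limits (rad/s): [1.89, 1.89, 2.22, 3.14, 3.14, 3.14].

INTERFACE

Orientations are given as a rotation vector (axis times angle).
In Python, from cell import readout, eyes, sign_off gives the robot as it stands.
- The arm moves only by the tool move_arm, never from a script. Its argument "commands" is text: rows parted by semicolons, each of 7 numbers parted by spaces: the shift along the tool's x, y, z in cm, then the turn, a rotation vector about the tool's x, y, z in degrees, then the opening, from 0 (shut) to 1 (fully open). A call has exactly 10 rows; each row is the pose to reach, as a shift and turn from the pose measured when the call began, along the tool's axes at that moment; what a row does not reach only later rows make up. A row lasts 1/10 s, in which the tool goes at most 50 mm and 8.59 degrees, less where a joint would pass 70% of its speed; a pose out of reach is approached as far as the arm can. A call with a gripper value outside its range is refused whole. The fingers move at their own pace and stop on an object; "newtons" is the grip in N (left out, the last holds). Time passes only in rows, so rows that repeat a pose let the fingers close, or fill a call up. It gives the time, the measured TCP pose, the force and the opening at its end, in the units of the state.
- readout.read_state(): the state, without advancing time (a new reading comes with each control period).
- eyes.snapshot(name): name is "scene" or "top" or "wrist"; returns a dict with "frame" (400x640x3 uint8, red, green, blue), "z_map" (400x640 float32, m along the optical axis (not along the pixel's ray), 0 where there is no reading), "camera_matrix" (3x3 intrinsics, pixels), "world_to_cam" (4x4, takes a point from world to camera coordinates); the wrist camera has in their place "T_tool_cam" (4x4, takes a point from camera to tool coordinates, whose origin is the TCP and whose axes are the tool frame's). Camera axes: x right, y down, z forward; pixel columns grow to the right and rows downward; lengths in m; the calibration is good to about 2 mm. A picture is of the moment at which its call begins: read the wrist's pose just before it.
- sign_off(): hands the job in, once; it reports no verdict.
Trained networks look in the newest picture that a camera, given by its name, has taken for a name from the list of things; names that differ only in an ending like _2 or _b are one class to them, and where a whole thing is asked for, a point or a joint stands for the part that bears it (a point fixed in the world has none). Each returns a list of dicts, best first, with "conf" (0 to 1); they miss things now and then, are a little off and sometimes report something else, mostly with a low value. They report only what shows in the picture. A call takes as long as a camera call.
- eyes.look_for(camera, target): "bbox" ([left, top, right, bottom] in pixels, round what is visible of it).
The state is a dict: "time": time; "joint_pos": joint angles; "joint_vel": joint speeds; "joint_torque": joint torques, N m; "eef_pos": TCP position; "tcp_rot": TCP orientation; "force": force on the tool from outside, world axes, zero at the start; "wrist_torque": the same for the moment, N m; "finger_gap": finger opening in m.
Only numpy, scipy, OpenCV 4.12 (cv2) and the standard library are available. Lean on these libraries where they do the work, as an engineer would, in place of code of your own. Each camera call takes 0.05 s, during which the arm holds its last target.

TASK

The two-disc game case lies open on the desk with its rigid disc leaf standing partly raised over one half. With fingertips or the outside of the fingers only, push the leaf up and over the spine and press it down until it lies flat on the other half of the case, so that the disc tray it covered is open. Do not pinch the leaf, push it steadily rather than flicking it, leave everything else on the desk where it is, and finish clear of it all.

Things in the scene. Friction and masses are not known exactly. Their poses are not given: they have to be found in the camera images.
- case_spine (a point): Middle of the hinge axis of the open game case, 18 mm above the desk. Axes: x along the spine (the hinge axis), y level, from the spine towards the half over which the leaf starts, z up. A bright disc lies in the tray of the +y half; the -y half has a paper sheet on its floor and is where the leaf must end.
- case: The black plastic game case lying open, fixed to the desk: two shallow trays 14 mm high, the spine between them, 190 mm long along the spine (x) and 272 mm across (y); the spine posts are 20 mm high. Origin at the centre of its underside.
- leaf (a joint): Leaf angle about the spine: 0 flat on the +y half, pi/2 upright, pi (its stop) flat on the -y half, where it must end. It starts partly raised over the +y half, at 0.45 to 0.8 rad. The hinge is stiff by friction: the leaf stays at whatever angle it is left and does not fall. About 1 to 2 N square to the leaf at its free edge moves it.
- leaf_edge (a point): Middle of the leaf's free edge. The leaf is a grey rigid plate, 164 mm along the spine and 6 mm thick, a disc clipped flat in each face; it reaches 126 mm from the hinge axis, which runs in the middle of its thickness, as does this point. Axes turn with it: x along the spine, y from spine to free edge, z out of the face that looks up at the start.
- mouse: Bystander: matte black mouse, 108 x 60 x 36 mm, loose; origin at the centre of its underside. It stands off an end of the case.
- jar: Bystander: small lidded glass jar, 52 mm across, 62 mm high, loose; origin at the centre of its underside, beyond an end of the case.
- thumbcup: Bystander: small white ceramic cup, 44 mm across, 50 mm high, loose; origin at the centre of its underside, beyond an end of the case.
- puller: Bystander: black silicone keycap puller, two prongs on a grip, 83 x 22 x 12 mm, lying loose beside the -y half of the case; origin at its underside, near the middle.
- game_a: Bystander: shut game case, 190 x 135 x 14 mm, lying loose on the desk well to the left (the lower of a stack of two); origin at the centre of its underside.
- game_b: Bystander: shut game case, 190 x 135 x 14 mm, lying on the other one; origin at the centre of its underside.

How it is judged:
By the outcome, as a careful person would: the job done as asked, in the order asked, and still so for the second after the job is handed in, with the robot touching nothing.
It also fails if it takes over 40 s, if anything falls off the work surface, if the arm or the gripper's body presses on something with over 40 N, if the wrist force passes 120 N, or if a joint passes its speed limit or range.

## Working session

There is one attempt and no reset: what is moved stays moved. The work goes in short steps, Python scripts to look and compute and a tool call to move; the robot and the scene stay as the last step left them, time stands still between calls to the robot, and variables do not carry over. Pictures are saved under pics/ and viewed, and the job is handed in when it is done.

Besides the shell and the picture viewer there is one more tool, called as name(argument=value, ...), one argument or row to a line, values as JSON. move_arm: Moves the arm, as the interface text tells. Its arguments: {"type":"object","properties":{"commands":{"type":"string"},"newtons":{"type":"number"}},"required":["commands"]}

```bash
mkdir -p pics; ls; cat > h.py <<'E'
import numpy as np,cv2
from cell import readout,eyes,sign_off
def snap(n,f):
    s=eyes.snapshot(n); cv2.imwrite('pics/'+f,s['frame'][:,:,::-1]); return s
def pts(s,T=None):
    K=s['camera_matrix'];z=s['z_map'];v,u=np.mgrid[:400,:640]
    p=np.stack([(u-K[0,2])/K[0,0]*z,(v-K[1,2])/K[1,1]*z,z,np.ones_like(z)],-1)
    M=np.linalg.inv(s['world_to_cam']) if T is None else T
    w=(p@M.T)[...,:3]; w[z==0]=np.nan; return w
E
python3 - <<'E'
from h import *
st=readout.read_state(); print(st)
for n in ['scene','top']:
    s=snap(n,n+'0.png'); w=pts(s); np.save(n+'.npy',w)
    for t in ['case','leaf','leaf_edge','mouse','jar','thumbcup','puller','game_a']:
        for d in eyes.look_for(n,t)[:2]:
            b=np.array(d['bbox']);c=((b[:2]+b[2:])/2).astype(int)
            print(n,t,round(d['conf'],2),b.round(),w[c[1],c[0]].round(3))
E
```

```text
pics
{'time': 0.0, 'joint_pos': array([ 1.19519541e+00,  1.16491116e-01,  1.44229892e+00, -1.90456949e-05,
        1.58398929e+00, -3.78030789e-02]), 'joint_vel': array([ 0.00090956, -0.00030716,  0.00085403, -0.00031   , -0.00181069,
        0.00145342]), 'joint_torque': array([-5.78506471e-03, -7.32011747e+01, -6.32473254e+01, -3.82436338e-04,
        6.65402709e-03, -9.50319759e-06]), 'eef_pos': array([0.22364424, 0.63666237, 0.23053781]), 'tcp_rot': array([ 0.26416718,  1.55471863, -0.26600488]), 'force': array([ 0.94088241,  0.15914202, -0.15442187]), 'wrist_torque': array([0.04233101, 0.01058641, 0.00506607]), 'finger_gap': 0.08546624593199087}
scene case 0.62 [162. 181. 303. 308.] [ 0.564 -0.11   0.008]
scene leaf 0.85 [217. 186. 292. 262.] [ 0.575 -0.053  0.057]
scene leaf_edge 0.69 [220. 183. 287. 264.] [ 0.576 -0.056  0.059]
scene mouse 0.94 [285. 256. 339. 286.] [0.744 0.007 0.03 ]
scene jar 0.56 [199. 193. 222. 224.] [ 0.447 -0.123  0.037]
scene thumbcup 0.95 [243. 280. 266. 312.] [ 0.723 -0.116  0.007]
scene thumbcup 0.73 [220. 182. 290. 266.] [ 0.575 -0.053  0.057]
scene puller 0.75 [132. 286. 162. 307.] [ 0.61 -0.31 -0.  ]
scene game_a 0.67 [372. 142. 446. 186.] [0.528 0.44  0.028]
scene game_a 0.48 [388. 167. 445. 186.] [0.591 0.412 0.031]
top case 0.8 [348. 166. 463. 244.] [ 0.573 -0.111  0.008]
top leaf_edge 0.72 [365. 170. 411. 240.] [ 0.562 -0.053  0.062]
top leaf_edge 0.23 [158. 185. 223. 268.] [0.5   0.452 0.028]
top mouse 0.82 [341. 136. 380. 163.] [0.717 0.013 0.03 ]
top jar 0.56 [403. 252. 428. 266.] [ 0.429 -0.121  0.062]
top thumbcup 0.8 [397. 132. 418. 151.] [ 0.751 -0.12   0.004]
top puller 0.54 [467. 183. 488. 211.] [ 0.599 -0.303  0.013]
top game_a 0.85 [158. 182. 221. 266.] [0.505 0.455 0.03 ]
top game_a 0.84 [161. 188. 220. 260.] [0.505 0.453 0.028]
```

```bash
python3 - <<'E'
import cv2,numpy as np
a=cv2.imread('pics/scene0.png')[150:330,120:360];b=cv2.imread('pics/top0.png')[115:285,310:510]
cv2.imwrite('pics/a.png',cv2.resize(a,(800,600)));cv2.imwrite('pics/b.png',cv2.resize(b,(700,595)))
# leaf plane from top
w=np.load('top.npy');m=(w[...,2]>0.03)&(abs(w[...,0]-.57)<.12)&(w[...,1]<0.02)&(w[...,1]>-.2)&(w[...,2]<.12)
p=w[m]
for n in ['top','scene']:
    w=np.load(n+'.npy');m=(w[...,2]>0.026)&(abs(w[...,0]-.57)<.075)&(w[...,1]<0.03)&(w[...,1]>-.2)&(w[...,2]<.14)
    p=w[m];
    for _ in range(4):
        c=p.mean(0);n_=np.linalg.svd(p-c)[2][2];r=(p-c)@n_;p=p[abs(r)<.004]
    n_*=np.sign(n_[2]);print(n,len(p),c.round(3),n_.round(3),p.min(0).round(3),p.max(0).round(3), r.std())
    rc=cv2.minAreaRect(p[:,:2].astype('f4'));print(cv2.boxPoints(rc).round(3).tolist())
E
```

```text
top 1873 [ 0.567 -0.049  0.063] [ 0.102 -0.587  0.803] [ 0.495 -0.113  0.026] [0.645 0.009 0.097] 0.0012676671801567102
[[0.4819999933242798, -0.014999999664723873], [0.49799999594688416, -0.11400000005960464], [0.652999997138977, -0.08799999952316284], [0.6359999775886536, 0.010999999940395355]]
scene 2496 [ 0.574 -0.05   0.061] [ 0.104 -0.588  0.802] [ 0.495 -0.111  0.026] [0.645 0.009 0.096] 0.0012304965826766155
[[0.4819999933242798, -0.014999999664723873], [0.49799999594688416, -0.11299999803304672], [0.6539999842643738, -0.08799999952316284], [0.6380000114440918, 0.009999999776482582]]
```

View pics/a.png

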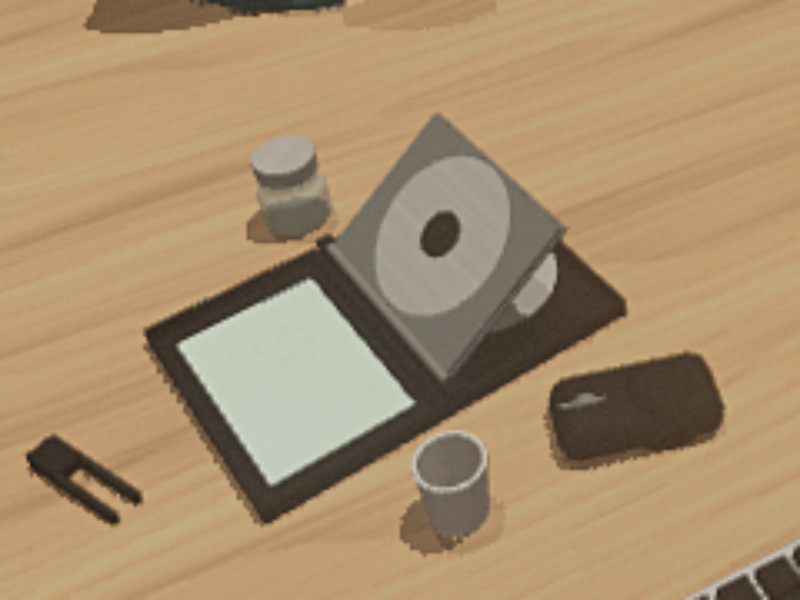

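View pics/b.png

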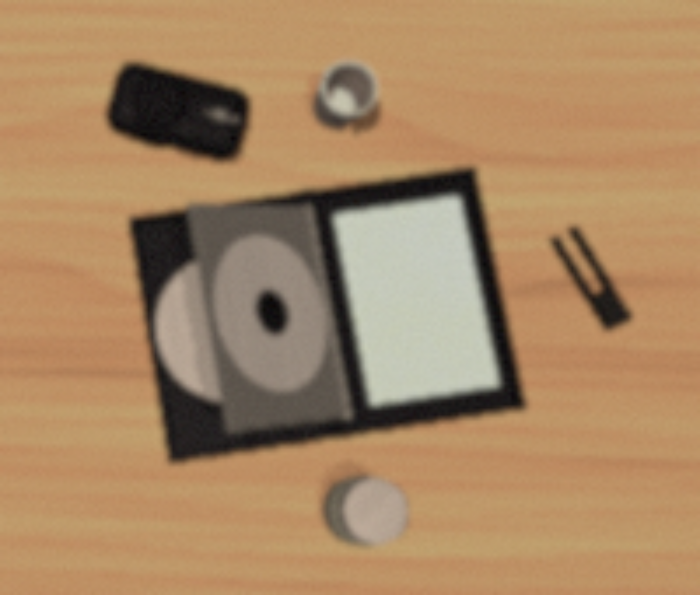

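The leaf stands at about 0.64 rad and is raised towards the left. The jar, cup and mouse are off the ends of the spine, and the puller is off the -y side. Next I fix the case frame and the tool's current orientation.

```bash
cat >> h.py <<'E'
from scipy.spatial.transform import Rotation as Rn
xs=np.array([.985,.171,0]);xs/=np.linalg.norm(xs);ys=np.array([-xs[1],xs[0],0]);zs=np.array([0,0,1.])
S=np.stack([xs,ys,zs],1) # spine axes columns
E
python3 - <<'E'
from h import *
s=eyes.snapshot('top')
K=s['camera_matrix'];M=np.linalg.inv(s['world_to_cam'])
def ray(u,v,z):
    d=M[:3,:3]@np.array([(u-K[0,2])/K[0,0],(v-K[1,2])/K[1,1],1]);o=M[:3,3];return o+d*(z-o[2])/d[2]
P=np.array([ray(u,v,.014) for u,v in [(347.7,177.3),(445.7,163),(459.1,230.7),(358.6,246.4)]]);print(P.round(3),P.mean(0).round(4))
c=np.array([.5765,-.1038,0])
print('in spine frame',((P-P.mean(0))@S).round(3),'hinge line vs centre', ((c-P.mean(0))@S).round(4))
print(M[:3,3])
R=Rn.from_rotvec(readout.read_state()['tcp_rot']).as_matrix();print(R.round(3))
E
```

```text
[[ 0.642  0.044  0.014]
 [ 0.688 -0.222  0.014]
 [ 0.505 -0.251  0.014]
 [ 0.458  0.014  0.014]] [ 0.5731 -0.1036  0.014 ]
in spine frame [[ 0.093  0.134  0.   ]
 [ 0.093 -0.136  0.   ]
 [-0.092 -0.133  0.   ]
 [-0.093  0.135  0.   ]] hinge line vs centre [ 0.0033 -0.0007 -0.014 ]
[0.42551271 0.11117416 0.97251946]
[[-0.     0.331  0.943]
 [-0.     0.943 -0.331]
 [-1.    -0.     0.   ]]
```

```bash
cat >> h.py <<'E'
O=np.array([.573,-.104,.018])
def rel(y,z,t,x=0.):
    st=readout.read_state();R=Rn.from_rotvec(st['tcp_rot']).as_matrix()
    t=np.radians(t);xt=-np.cos(t)*zs-np.sin(t)*ys;zt=xs;yt=np.cross(zt,xt)
    T=np.stack([xt,yt,zt],1)
    d=R.T@(O+S@np.array([x,y,z])-st['eef_pos'])*100
    r=np.degrees(Rn.from_matrix(R.T@T).as_rotvec())
    print('target',(y,z),'shift cm',d.round(2),'turn deg',r.round(1))
def where():
    st=readout.read_state();R=Rn.from_rotvec(st['tcp_rot']).as_matrix()
    p=S.T@(st['eef_pos']-O);xt=S.T@R[:,0]
    print('t',round(st['time'],2),'spine pos mm',(p*1000).round(1),'tilt',np.degrees(np.arctan2(-xt[1],-xt[2])).round(1),'xt',xt.round(3),'zt',(S.T@R[:,2]).round(3),'F(spine)',(S.T@st['force']).round(2),'gap',round(st['finger_gap'],4),'q',st['joint_pos'].round(2))
E
python3 - <<'E'
from h import *
where(); rel(.22,.16,40)
E
```

```text
t 0.95 spine pos mm [-217.4  789.7  213.3] tilt 0.0 xt [-0. -0. -1.] zt [ 0.873 -0.488  0.   ] F(spine) [0.59 0.28 0.65] gap 0.0853 q [ 1.2   0.12  1.44 -0.    1.58 -0.04]
target (0.22, 0.16) shift cm [  5.33 -39.12  46.77] turn deg [-28.  -10.2 -39.1]
```

move_arm(
  commands="0.3 -2 2.3 -1.4 -0.5 -2 0; 0.5 -4 4.7 -2.8 -1 -4 0; 0.8 -6 7 -4.2 -1.5 -6 0; 1.1 -8 9.4 -5.6 -2 -8 0; 1.3 -10 11.7 -7 -2.5 -10 0; 1.6 -12 14 -8.4 -3 -12 0; 1.9 -14 16.4 -9.8 -3.5 -14 0; 2.1 -16 18.7 -11.2 -4 -16 0; 2.4 -18 21 -12.6 -4.5 -18 0; 2.7 -20 23.4 -14 -5 -20 0",
  newtons=20,
)

```text
time: 1.95
eef_pos: [0.3787, 0.3695, 0.2044]
tcp_rot: [-0.211, 1.524, -0.35]
force: [0.1, -0.1, -0.2]
finger_gap: -0.0001
```

```bash
python3 - <<'E'
from h import *
where(); rel(.22,.16,40)
E
```

```text
t 1.95 spine pos mm [-110.4  499.8  186.4] tilt 20.4 xt [-0.049 -0.349 -0.936] zt [ 0.967 -0.251  0.043] F(spine) [ 0.03 -0.11 -0.17] gap -0.0001 q [ 0.86 -0.02  1.66 -0.25  1.77 -0.64]
target (0.22, 0.16) shift cm [ 11.69 -21.58  17.59] turn deg [-13.9  -5.3 -19.1]
```

move_arm(
  commands="1.2 -2.2 1.8 -1.4 -0.5 -1.9 0; 2.3 -4.3 3.5 -2.8 -1 -3.8 0; 3.5 -6.5 5.3 -4.2 -1.6 -5.7 0; 4.7 -8.6 7 -5.6 -2.1 -7.6 0; 5.8 -10.8 8.8 -7 -2.6 -9.6 0; 7 -13 10.6 -8.3 -3.2 -11.5 0; 8.2 -15.1 12.3 -9.7 -3.7 -13.4 0; 9.4 -17.3 14.1 -11.1 -4.2 -15.3 0; 10.5 -19.4 15.8 -12.5 -4.8 -17.2 0; 11.7 -21.6 17.6 -13.9 -5.3 -19.1 0",
)

```text
time: 2.95
eef_pos: [0.536, 0.1116, 0.178]
tcp_rot: [-0.671, 1.437, -0.412]
force: [0.0, 0.3, -0.6]
finger_gap: 0.0003
```

```bash
python3 - <<'E'
from h import *
where(); rel(.175,.11,40); rel(.115,.035,40)
snap('scene','s1.png'); import cv2
a=cv2.imread('pics/s1.png')[100:330,120:420];cv2.imwrite('pics/s1c.png',cv2.resize(a,(780,598)))
E
```

```text
t 2.95 spine pos mm [  0.4 218.7 160. ] tilt 40.1 xt [ 0.001 -0.644 -0.765] zt [ 1.     0.002 -0.   ] F(spine) [ 0.09  0.3  -0.58] gap 0.0003 q [ 0.49 -0.02  1.78 -0.66  1.62 -1.21]
target (0.175, 0.11) shift cm [ 6.64 -0.13 -0.05] turn deg [0.1 0.1 0.1]
target (0.115, 0.035) shift cm [16.24  0.11 -0.07] turn deg [0.1 0.1 0.1]
```

View pics/s1c.png

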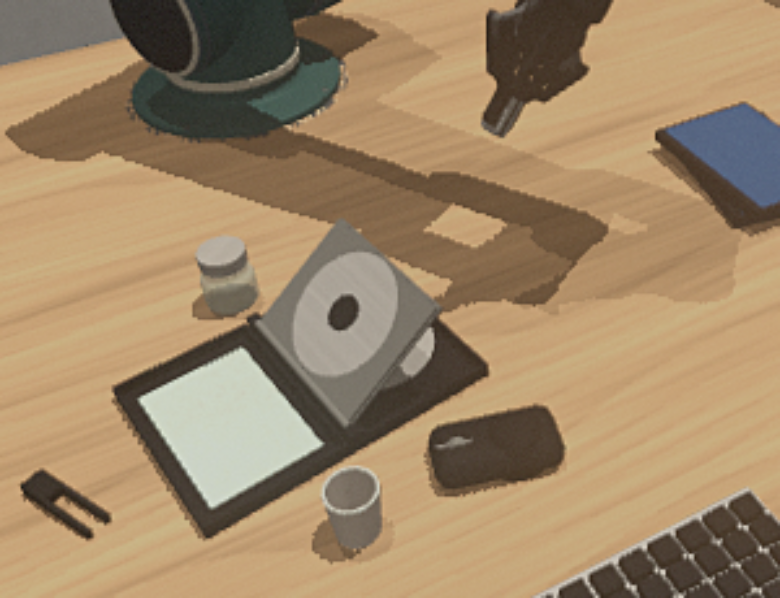

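move_arm(
  commands="2 0 0 0 0 0 0; 4 0 0 0 0 0 0; 6 0 0 0 0 0 0; 8 0 0 0 0 0 0; 10 0 0 0 0 0 0; 12 0.1 0 0 0 0 0; 14 0.1 0 0 0 0 0; 15.5 0.1 0 0 0 0 0; 16.2 0.1 0 0 0 0 0; 16.2 0.1 0 0 0 0 0",
)

```text
time: 4.0
eef_pos: [0.5547, 0.006, 0.0524]
tcp_rot: [-0.675, 1.438, -0.414]
force: [-0.5, 0.9, 0.5]
finger_gap: -0.0001
```

```bash
cat >> h.py <<'E'
def push(th,t,s,e=0.0):
    """TCP (y,z) so finger outline (rect half .0145) touches leaf's pushed face at station s when leaf at th deg; e extra press"""
    a=np.radians(th);t_=np.radians(t)
    d=np.array([np.cos(a),np.sin(a)]);n=np.array([np.sin(a),-np.cos(a)]) # n: out of pushed face
    xt=np.array([-np.sin(t_),-np.cos(t_)]);yt=np.array([np.cos(t_),-np.sin(t_)])
    w=.012
    cs=[ -w*yt, w*yt]
    c=min(cs,key=lambda q:q@n)
    if abs((w*yt)@n)<.003: c=np.zeros(2)
    return d*s+n*(.003-e)-c
E
python3 - <<'E'
from h import *
where()
snap('wrist','w1.png')
for th in [37,45,50,60,70,80,90]:
    p=push(th,40,.108); rel(p[0],p[1],40)
E
```

```text
t 4.0 spine pos mm [  0.8 111.5  34.4] tilt 40.3 xt [-0.001 -0.647 -0.763] zt [ 1.     0.002 -0.003] F(spine) [-0.37  0.96  0.47] gap -0.0001 q [ 0.3   0.04  1.94 -0.72  1.34 -1.21]
target (np.float64(0.0972506134719915), np.float64(0.05488666465404087)) shift cm [-0.57 -2.39 -0.13] turn deg [0.2 0.  0.3]
target (np.float64(0.08768138602913453), np.float64(0.066532760708349)) shift cm [-0.84 -3.87 -0.13] turn deg [0.2 0.  0.3]
target (np.float64(0.08091172849293093), np.float64(0.07309098571155154)) shift cm [-0.9  -4.81 -0.13] turn deg [0.2 0.  0.3]
target (np.float64(0.06579060952878106), np.float64(0.08431729229248089)) shift cm [-0.78 -6.69 -0.14] turn deg [0.2 0.  0.3]
target (np.float64(0.04894978665895769), np.float64(0.09274729129866262)) shift cm [-0.33 -8.52 -0.14] turn deg [0.2 0.  0.3]
target (np.float64(0.030900959764492843), np.float64(0.0981248414760792)) shift cm [  0.42 -10.25  -0.15] turn deg [0.2 0.  0.3]
target (np.float64(0.012192533317427742), np.float64(0.10028654868376152)) shift cm [  1.47 -11.81  -0.15] turn deg [0.2 0.  0.3]
```

View pics/w1.png

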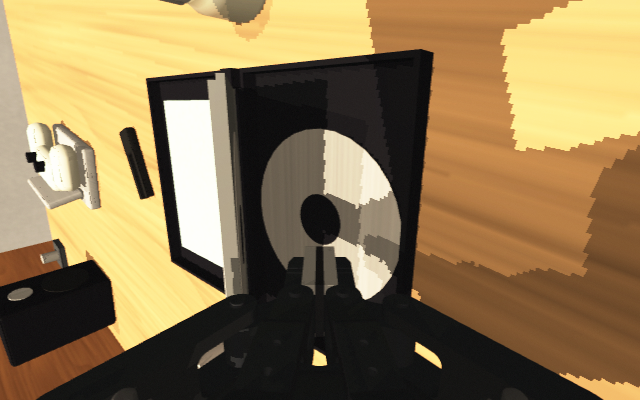

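move_arm(
  commands="-0.2 -1 0 0 0 0 0; -0.5 -1.8 0 0 0 0 0; -0.6 -2.4 0 0 0 0 0; -0.7 -3 0 0 0 0 0; -0.8 -3.6 0 0 0 0 0; -0.85 -4.2 0 0 0 0 0; -0.9 -4.8 0 0 0 0 0; -0.9 -5.4 0 0 0 0 0; -0.85 -6 0 0 0 0 0; -0.8 -6.7 0 0 0 0 0",
)

```text
time: 5.05
eef_pos: [0.5631, -0.0393, 0.1026]
tcp_rot: [-0.675, 1.438, -0.414]
force: [0.1, 0.3, -1.1]
finger_gap: 0.0002
```

```bash
python3 - <<'E'
from h import *
where()
snap('scene','s2.png'); import cv2
a=cv2.imread('pics/s2.png')[100:330,120:420];cv2.imwrite('pics/s2c.png',cv2.resize(a,(780,598)))
for th in [70,80,90,100,110]:
    p=push(th,40,.108); rel(p[0],p[1],40)
E
```

```text
t 5.05 spine pos mm [ 1.3 65.5 84.6] tilt 40.3 xt [-0.    -0.647 -0.763] zt [ 1.     0.003 -0.002] F(spine) [ 0.1   0.24 -1.09] gap 0.0002 q [ 0.22 -0.03  1.92 -0.72  1.36 -1.33]
target (np.float64(0.04894978665895769), np.float64(0.09274729129866262)) shift cm [ 0.47 -1.68 -0.15] turn deg [0.1 0.  0.3]
target (np.float64(0.030900959764492843), np.float64(0.0981248414760792)) shift cm [ 1.23 -3.41 -0.16] turn deg [0.1 0.  0.3]
target (np.float64(0.012192533317427742), np.float64(0.10028654868376152)) shift cm [ 2.28 -4.97 -0.16] turn deg [0.1 0.  0.3]
target (np.float64(-0.006607046611564114), np.float64(0.09916673054208078)) shift cm [ 3.58 -6.34 -0.17] turn deg [0.1 0.  0.3]
target (np.float64(-0.02492656429938676), np.float64(0.09479941215861665)) shift cm [ 5.09 -7.45 -0.17] turn deg [0.1 0.  0.3]
```

View pics/s2c.png

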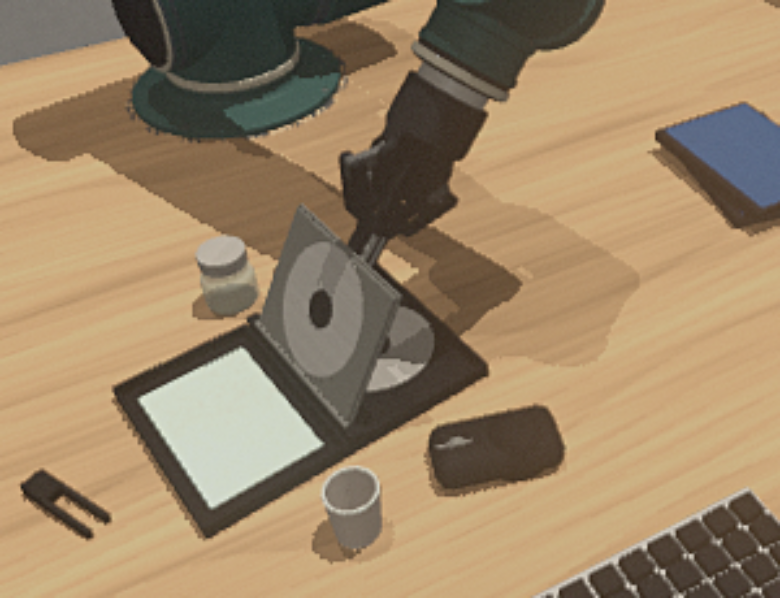

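The leaf (crop 255–400, 205–425) is rising, with the fingers behind its free edge. The force is about 1 N. I keep following the arc.

move_arm(
  commands="0.2 -0.8 0 0 0 0 0; 0.5 -1.7 0 0 0 0 0; 0.8 -2.5 0 0 0 0 0; 1.2 -3.4 0 0 0 0 0; 1.7 -4.2 0 0 0 0 0; 2.3 -5 0 0 0 0 0; 2.9 -5.7 0 0 0 0 0; 3.6 -6.3 0 0 0 0 0; 4.3 -6.9 0 0 0 0 0; 5.1 -7.5 -0.1 0 0 0 0",
)

```text
time: 6.1
eef_pos: [0.5782, -0.1295, 0.1128]
tcp_rot: [-0.674, 1.437, -0.414]
force: [-0.6, 0.1, -0.1]
finger_gap: -0.0003
```

```bash
python3 - <<'E'
from h import *
where()
snap('scene','s3.png'); import cv2
a=cv2.imread('pics/s3.png')[100:330,120:420];cv2.imwrite('pics/s3c.png',cv2.resize(a,(780,598)))
for th,t in [(110,40),(120,34),(130,28),(140,22),(150,16),(160,10),(170,5)]:
    p=push(th,t,.108); print(th);rel(p[0],p[1],t)
E
```

```text
t 6.1 spine pos mm [  0.7 -26.   94.8] tilt 40.3 xt [ 0.    -0.647 -0.763] zt [ 1.     0.002 -0.001] F(spine) [-0.54  0.18 -0.15] gap -0.0003 q [ 0.05 -0.04  1.92 -0.74  1.26 -1.46]
110
target (np.float64(-0.02492656429938676), np.float64(0.09479941215861665)) shift cm [-0.17  0.13 -0.03] turn deg [ 0.2 -0.   0.3]
120
target (np.float64(-0.041453472917986164), np.float64(0.08832042876707041)) shift cm [ 1.4  -0.71 -0.03] turn deg [ 0.2 -0.   6.3]
130
target (np.float64(-0.05652755740248219), np.float64(0.07902750393247855)) shift cm [ 3.08 -1.26 -0.03] turn deg [ 0.2 -0.  12.3]
140
target (np.float64(-0.06967823077298856), np.float64(0.06722391605451225)) shift cm [ 4.83 -1.5  -0.03] turn deg [ 0.2 -0.  18.3]
150
target (np.float64(-0.09203074360871938), np.float64(0.05659807621135331)) shift cm [ 7.09 -2.52 -0.04] turn deg [ 0.2 -0.1 24.3]
160
target (np.float64(-0.1004607426149011), np.float64(0.03975725334152996)) shift cm [ 8.92 -2.07 -0.03] turn deg [ 0.2 -0.1 30.3]
170
target (np.float64(-0.10583829279231767), np.float64(0.021708426447065093)) shift cm [10.64 -1.31 -0.03] turn deg [ 0.1 -0.1 35.3]
```

View pics/s3c.png

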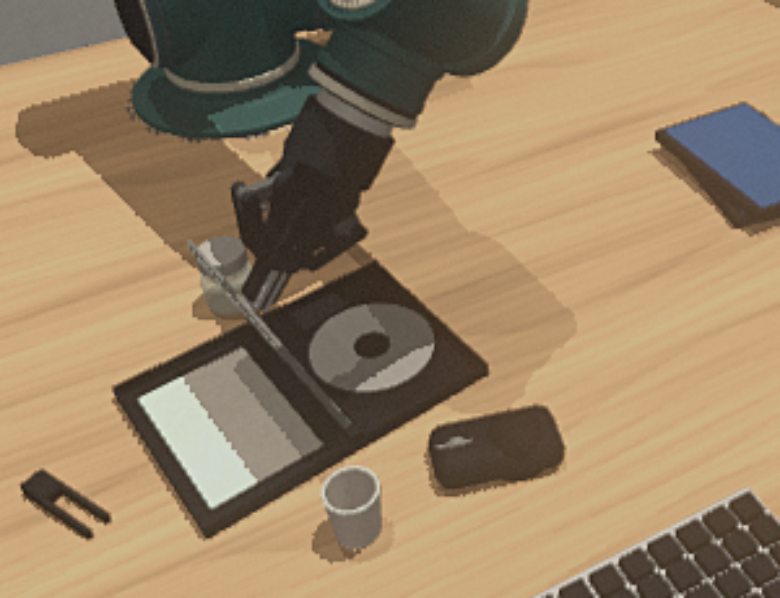

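move_arm(
  commands="0.7 -0.3 0 0 0 3 0; 1.4 -0.7 0 0 0 6 0; 2.2 -1 0 0 0 9 0; 3.1 -1.3 0 0 0 12 0; 3.9 -1.5 0 0 0 15 0; 4.8 -1.7 0 0 0 18 0; 5.5 -1.9 0 0 0 20 0; 6.2 -2.1 0 0 0 22 0; 7 -2.2 0 0 0 24 0; 7 -2.2 0 0 0 24 0",
)

```text
time: 7.15
eef_pos: [0.5882, -0.1928, 0.0725]
tcp_rot: [-0.356, 1.534, -0.087]
force: [-0.5, 0.2, 0.2]
finger_gap: 0.0
```

```bash
python3 - <<'E'
from h import *
where()
snap('scene','s4.png'); import cv2
a=cv2.imread('pics/s4.png')[100:330,120:420];cv2.imwrite('pics/s4c.png',cv2.resize(a,(780,598)))
for y,z,t in [(-.1,.04,10),(-.105,.022,4),(-.106,.003,0),(-.106,0,0)]:
    rel(y,z,t)
E
```

```text
t 7.15 spine pos mm [ -0.2 -90.1  54.5] tilt 16.3 xt [-0.003 -0.28  -0.96 ] zt [ 1.     0.    -0.003] F(spine) [-0.47  0.3   0.16] gap 0.0 q [-0.24  0.02  1.82 -0.28  1.2  -1.89]
target (-0.1, 0.04) shift cm [ 1.71 -0.58  0.01] turn deg [ 0.1 -0.2  6.3]
target (-0.105, 0.022) shift cm [ 3.58 -0.55  0.02] turn deg [ 0.1 -0.2 12.3]
target (-0.106, 0.003) shift cm [ 5.43 -0.11  0.02] turn deg [ 0.1 -0.2 16.3]
target (-0.106, 0) shift cm [ 5.72 -0.03  0.02] turn deg [ 0.1 -0.2 16.3]
```

View pics/s4c.png

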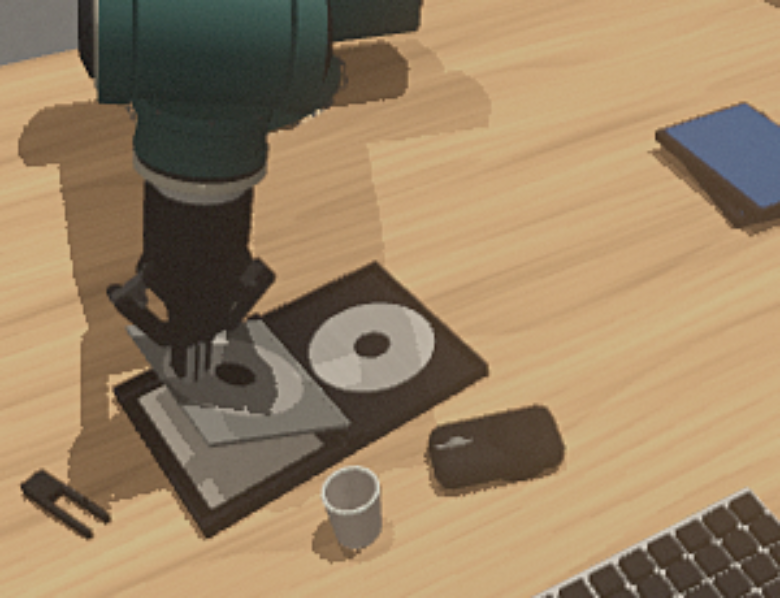

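move_arm(
  commands="0.6 -0.2 0 0 0 2 0; 1.2 -0.4 0 0 0 4 0; 1.7 -0.6 0 0 0 6 0; 2.3 -0.6 0 0 0 8 0; 2.9 -0.6 0 0 0 10 0; 3.5 -0.5 0 0 0 12 0; 4 -0.4 0 0 0 14 0; 4.5 -0.3 0 0 0 15 0; 5 -0.2 0 0 0 16 0; 5 -0.2 0 0 0 16 0",
)

```text
time: 8.2
eef_pos: [0.5905, -0.208, 0.0246]
tcp_rot: [-0.14, 1.57, 0.131]
force: [0.3, -0.4, 0.8]
finger_gap: -0.0002
```

```bash
python3 - <<'E'
from h import *
where()
rel(-.106,.003,0)
E
```

```text
t 8.2 spine pos mm [  -0.5 -105.5    6.6] tilt 0.3 xt [-0.004 -0.005 -1.   ] zt [ 1.     0.    -0.004] F(spine) [ 0.28 -0.42  0.79] gap -0.0002 q [-0.38  0.14  1.76 -0.01  1.24 -2.12]
target (-0.106, 0.003) shift cm [ 0.36 -0.05  0.05] turn deg [ 0.  -0.2  0.3]
```

move_arm(
  commands="0.05 0 0 0 0 0 0; 0.1 0 0 0 0 0 0; 0.15 0 0 0 0 0 0; 0.2 0 0 0 0 0 0; 0.25 0 0 0 0 0 0; 0.3 0 0 0 0 0 0; 0.35 0 0 0 0 0 0; 0.4 0 0 0 0 0 0; 0.4 0 0 0 0 0 0; 0.4 0 0 0 0 0 0",
)

```text
time: 9.2
eef_pos: [0.5906, -0.208, 0.021]
tcp_rot: [-0.14, 1.57, 0.131]
force: [-2.9, 1.2, 4.9]
finger_gap: -0.0002
```

```bash
python3 - <<'E'
from h import *
where()
E
```

```text
t 9.2 spine pos mm [  -0.5 -105.5    3. ] tilt 0.3 xt [-0.004 -0.005 -1.   ] zt [ 1.     0.    -0.004] F(spine) [-2.69  1.68  4.92] gap -0.0002 q [-0.38  0.15  1.76 -0.01  1.23 -2.12]
```

move_arm(
  commands="0.05 0 0 0 0 0 0; 0.05 0 0 0 0 0 0; 0.1 0 0 0 0 0 0; 0.1 0 0 0 0 0 0; 0.1 0 0 0 0 0 0; 0.1 0 0 0 0 0 0; 0.1 0 0 0 0 0 0; 0.1 0 0 0 0 0 0; 0.1 0 0 0 0 0 0; 0.1 0 0 0 0 0 0",
)

```text
time: 10.2
eef_pos: [0.5907, -0.208, 0.0208]
tcp_rot: [-0.14, 1.57, 0.131]
force: [-4.4, 2.1, 10.8]
finger_gap: 0.0002
```

```bash
python3 - <<'E'
from h import *
where()
E
```

```text
t 10.2 spine pos mm [  -0.4 -105.5    2.8] tilt 0.3 xt [-0.004 -0.005 -1.   ] zt [ 1.     0.001 -0.004] F(spine) [-4.02  2.83 10.85] gap 0.0002 q [-0.38  0.15  1.76 -0.01  1.23 -2.12]
```

The leaf is on its stop: an extra 1 mm of command moved the fingers only 0.2 mm and raised the force to 11 N. I lift straight up.

move_arm(
  commands="-0.1 0 0 0 0 0 0; -0.5 0 0 0 0 0 0; -1.5 0 0 0 0 0 0; -3 0 0 0 0 0 0; -5 0 0 0 0 0 0; -7.5 0 0 0 0 0 0; -10 0 0 0 0 0 0; -13 0 0 0 0 0 0; -16 0 0 0 0 0 0; -18 0 0 0 0 0 0",
)

```text
time: 11.2
eef_pos: [0.5914, -0.2071, 0.2048]
tcp_rot: [-0.141, 1.567, 0.13]
force: [0.6, -0.1, -0.3]
finger_gap: 0.0001
```

move_arm(
  commands="0 2 0 0 0 0 0; 0 5 0 0 0 0 0; 0 8 0 0 0 0 0; 0 11 0 0 0 0 0; 0 14 0 0 0 0 0; 0 18 0 0 0 0 0; 0 22 0 0 0 0 0; 0 25 0 0 0 0 0; 0 26 0 0 0 0 0; 0 26 0 0 0 0 0",
)

```text
time: 12.2
eef_pos: [0.5463, 0.0504, 0.2032]
tcp_rot: [-0.143, 1.566, 0.131]
force: [-0.5, -0.2, -0.2]
finger_gap: -0.0002
```

```bash
python3 - <<'E'
from h import *
where()
for n in ['scene','top']:
    s=snap(n,n+'9.png'); w=pts(s); w0=np.load(n+'.npy')
    for t in ['leaf','mouse','jar','thumbcup','puller','game_a']:
        for d in eyes.look_for(n,t)[:2]:
            b=np.array(d['bbox']);print(n,t,round(d['conf'],2),b.round())
    q=(w-O)@S; m=(abs(q[...,0])<.075)&(q[...,1]<-.015)&(q[...,1]>-.12)&(abs(q[...,2])<.04)
    p=q[m];A=np.c_[p[:,:2],np.ones(len(p))];k=np.linalg.lstsq(A,p[:,2],rcond=None)[0];print('plane slope x,y deg',np.degrees(k[:2]).round(2),'offset mm',(k[2]*1000).round(1),'resid',np.std(A@k-p[:,2]).round(4),'z at y=-.12',((k[2]-.12*k[1])*1000).round(1))
import cv2
a=cv2.imread('pics/scene9.png')[100:330,120:420];cv2.imwrite('pics/s9c.png',cv2.resize(a,(780,598)))
E
```

```text
t 12.2 spine pos mm [1.000e-01 1.567e+02 1.852e+02] tilt 0.4 xt [-0.001 -0.007 -1.   ] zt [ 1.     0.003 -0.001] F(spine) [-0.56 -0.06 -0.21] gap -0.0002 q [ 0.05 -0.15  1.75 -0.01  1.54 -1.7 ]
scene leaf 0.75 [167. 221. 258. 291.]
scene mouse 0.59 [285. 256. 339. 287.]
scene jar 0.59 [199. 191. 223. 226.]
scene thumbcup 0.97 [242. 281. 266. 310.]
scene thumbcup 0.2 [369. 143. 445. 185.]
scene puller 0.72 [130. 284. 160. 307.]
scene game_a 0.58 [373. 140. 445. 185.]
scene game_a 0.49 [388. 166. 446. 187.]
plane slope x,y deg [-0.77 -0.01] offset mm 3.1 resid 0.0026 z at y=-.12 3.1
top leaf 0.79 [431. 167. 456. 232.]
top puller 0.8 [465. 180. 490. 214.]
top game_a 0.88 [160. 187. 221. 260.]
top game_a 0.52 [158. 184. 223. 266.]
plane slope x,y deg [0.11 0.33] offset mm 3.4 resid 0.0017 z at y=-.12 2.7
```

View pics/s9c.png

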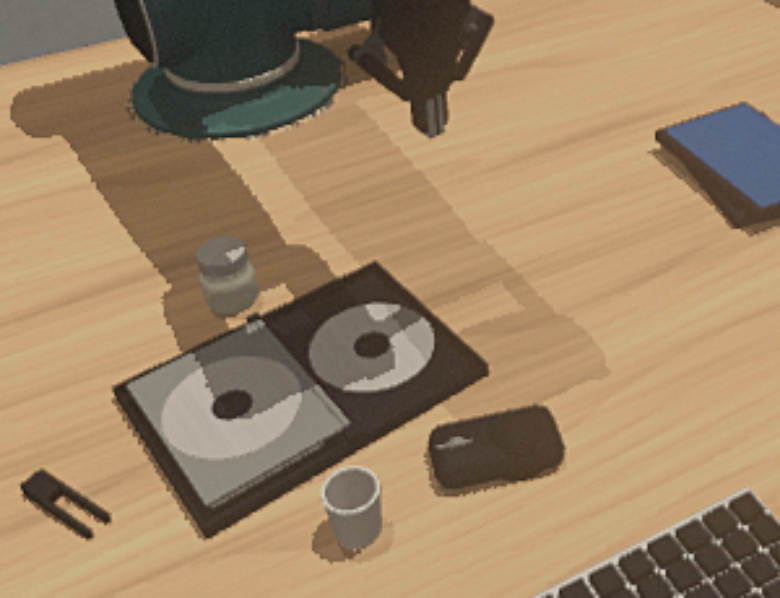

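The leaf lies flat on the -y half (crop 125–350, 320–505), with its face 3 mm above the hinge axis as it should be. The disc tray at (370, 345) is open and nothing around the case has moved. I hand it in.

```bash
python3 - <<'E'
from h import *
print(sign_off())
E
```

```text
the job is handed in; nothing more can be done
None
```

The leaf is over the spine and lies flat on the -y half of the case, and the disc tray it covered is open. I handed the job in at about 12.5 s of the 40 s allowed.

- **How it was moved:** I pushed with the outside and tips of the shut fingers, following the leaf round its arc. I then pressed it onto its stop with about 11 N, lifted straight up and backed off about 18 cm above the desk.
- **Leaf flat:** The fitted depth plane puts the leaf's face about 3 mm above the hinge axis, which is half its thickness. Its slope across the spine was -0.01° in the scene camera and 0.33° in the top camera. The scene camera also showed a 0.77° slope along the spine, against 0.11° from the top camera. I take that as depth noise.
- **Everything else:** In the scene camera the mouse, jar, cup, puller and stacked game cases all sit within 2–3 pixels of where they started. The last top view did not report the mouse, jar or cup, so those three are confirmed by the scene camera only. The arm probably hid them from the top camera, but I did not check that picture.

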